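# Unlock the lid stay and shut the foil-dish bin

### The job

Shut the steel bin of foil dishes: lift the knee of its folding lid stay past centre by the stay's projecting pin so that the stay unlocks while the lid is still up, then lower the lid gently until it is fully closed, without letting it slam. Leave the tub, the bottle and the bowl standing where they are.

Things in the scene. Friction and masses are not known exactly. Their poses are not given: they have to be found in the camera images.
- bin: Open-topped bare-metal bin fixed to the table, 180 (its x) by 230 (its y) by 100 mm high, holding foil dishes. Origin: centre of its underside; z up. The lid's hinge runs along the bin's x on its -y rim (y = -115 mm, z = 100 mm); the free front rim is at +y. The folding stay is outside the bin's +x end, just beyond the wall, 94 to 106 mm along the bin's x.
- lid_hinge (a point): Middle of the lid's hinge line, at bin (0, -115, 100) mm.
- lid_edge (a point): Middle of the lid's free edge, on the outer face (the face that is on top when closed), 230 mm from the hinge line. The lid is a flat metal sheet 180 mm wide, about 6 mm thick, 0.4 to 0.6 kg, with a 16 mm lip along the free edge on the inner side.
- pin_mid (a point): On the centre line of the stay's release pin: dark round metal bar 12 mm thick at the knee where the two links meet, parallel to the hinge, from the links (106 mm along bin x) to its free end (200 mm); this point is at 158 mm. Locked, it is 53 mm forward (+y) of the hinge line, 40 mm above the rim. Pushed along (0.79 bin y, 0.61 up) it reaches dead centre after 12 mm with a few newtons.
- low_pivot (a point): Fixed pivot of the stay's lower link, on the bin's +x end wall at bin (101, 0, 80) mm. The links are flat dark metal bars 14 mm wide and 86 mm from pivot to pivot.
- top_pivot (a point): Pivot of the stay's upper link on the lid's end edge, 115 mm from the hinge line; it moves with the lid.
- knee (a joint): Fold of the stay's knee, rad: 0 = locked (on its low stop), 0.28 = links in line (dead centre), more = unlocked; about 3.2 with the lid closed. Below 0.28 the lid cannot be closed. Let go just past centre it may drop back; with the pin 10 mm or more past centre it stays where left, and folds forward as the lid comes down, ending beside the bin.
- lid (a joint): Lid angle, rad: 0 = held open by the locked stay (85 degrees above horizontal), growing as it comes down, 1.483 = closed. It gives about 0.02 rad backwards as the knee goes through centre. Stiff, damped hinge: about 2 N at the free edge moves it; once unlocked the lid stands by itself up to 0.5 to 0.8 rad, by its mass, then sinks shut slowly (1 rad/s or less).
- tub: Bystander: white round tub, 84 mm across, 110 mm high; origin at the centre of its underside.
- sauce: Bystander: brown bottle with black cap, 60 mm across, 150 mm high; origin at the centre of its underside.
- bowl: Bystander: orange bowl, 120 mm across, 55 mm high; origin at the centre of its underside.

How it is judged:
On the way:
1. the stay's knee is lifted past centre (joint knee above 0.42) while the lid is still up (joint lid below 0.5) (value of joint knee above 0.42 rad and value of joint lid below 0.5 rad), for 0.2 s.
At the end, for the whole second after the job is handed in: The lid is fully closed (within 0.033 rad, about 8 mm at its free edge) and at rest, with the stay folded (value of joint lid above 1.45 rad and velocity of joint lid between -0.05 and 0.05 rad/s and value of joint knee above 2.9 rad); the robot touches nothing.
It fails at once if the lid slams or is flung (turns faster than 1.8 rad/s) (velocity of joint lid above 1.8 rad/s or velocity of joint lid below -1.8 rad/s).
It fails at once if the tub, bottle or bowl is moved more than 30 mm or tipped (distance of any of tub, sauce, bowl from where it was at the start of the episode above 0.03 m or angle between any of tub, sauce, bowl's own z axis and vertical above 0.4 rad).
It also fails if it takes over 54 s, if anything falls off the work surface, if the arm or the gripper's body presses on something with over 40 N, if the wrist force passes 120 N, or if a joint passes its speed limit or range.

### The arm

A 6-joint arm with a two-finger parallel gripper is mounted at the origin on the work surface. World frame = base frame: x ahead of the robot, y to its left, z up, the work surface at z = 0. Lengths are in m, angles in rad, forces in N, time in s.
With the tool pointing down it reaches from about 0.375 to 0.825 m from the base axis. Payload 5.5 kg.
Tool frame: the origin (TCP) lies on the centre line of the jaws, within the pads' length; the fingertips stand 17 mm ahead of it and the grasp point (between the pads) lies 2 mm behind it; z points along the fingers, y is the line along which they close (so a half turn about z gives the same grasp; the last joint's range is limited). The gripper opens to 85 mm and grips with 20 to 120 N. Pads are 22 mm wide; open, the fingers measure 114 mm over their backs; the gripper's body (76 mm by 85 mm) begins 54 mm behind the grasp point. The pads swing forward as they close: fully open they stand 13 mm farther back than shut.
Start: joints at [1.189, 0.314, -0.047, 1.21, 0, 1.571], TCP at [0.224, 0.557, 0.248] pointing down, gripper open.
Joint ranges: [-2.67, 2.67], [-0.69, 1.73], [-1.03, 1.25], [-2.08, 2.16], [-1.42, 1.45], [-3.14, 3.14]. Speed limits (rad/s): [2.39, 2.39, 3.01, 3.14, 3.14, 3.14].

### API

Orientations are given as a unit quaternion [x, y, z, w].
In Python, from workcell import r, grab_frame gives the robot as it stands.
- The arm moves only by the tool servo_tool, never from a script. Its argument "increments" is a list of rows, each a list of 5 numbers: the shift along the tool's x, y, z in units of 0.3 m (1.0 is 0.3 m), then the turn about the tool's z in units of 0.5 rad (1.0 is 0.5 rad), then the opening, from 0 (shut) to 1 (fully open). In form: [[dx, dy, dz, turn, jaw], ...]. A call has 1 to 8 rows; each row is the pose to reach, as a shift and turn from the pose commanded when the call began, along the tool's axes at that moment; what a row does not reach only later rows make up. A row lasts 1/12 s, in which the tool goes at most 41.7 mm and 7.16 degrees, less where a joint would pass 70% of its speed; a pose out of reach is approached as far as the arm can. A call with a number of a shift or a turn outside -1 to 1 is refused whole. A call with a gripper value outside its range is refused whole. The fingers move at their own pace and stop on an object; the grip force is fixed at half the most. Time passes only in rows, so rows that repeat a pose let the fingers close. It gives the time, the measured TCP pose, the force, the opening and the grip force at its end, in the units of the state.
- r.get_state(): the state, without advancing time (a new reading comes with each control period).
- grab_frame(name): name is "side" or "top" or "wrist"; returns a dict with "image" (420x560x3 uint8, red, green, blue), "mtx" (3x3 intrinsics, pixels), "cam_to_world" (4x4, takes a point from camera to world coordinates). Camera axes: x right, y down, z forward; pixel columns grow to the right and rows downward; lengths in m; the calibration is good to about 2 mm. A picture is of the moment at which its call begins. There is no depth.
- r.job_done(): hands the job in; it is judged then, once.
The state is a dict: "clock": time; "joints": joint angles; "dq": joint speeds; "joint_efforts": joint torques, N m; "position": TCP position; "tcp_rot": TCP orientation; "ft_force": force on the tool from outside, world axes, zero at the start; "moment": the same for the moment, N m; "opening": finger opening in m; "gripper_force": force on a finger pad.
Only numpy, scipy, OpenCV 4.12 (cv2) and the standard library are available. Lean on these libraries where they do the work, as an engineer would, in place of code of your own. Each camera call takes 0.05 s, during which the arm holds its last target. There are 200 camera calls.

## Working session

There is one attempt and no reset: what is moved stays moved. The work goes in short steps, Python scripts to look and compute and a tool call to move; the robot and the scene stay as the last step left them, time stands still between calls to the robot, and variables do not carry over. Pictures are saved under pics/ and viewed, at most 10 in all, crops included, and the job is handed in when it is done.

Besides the shell and the picture viewer there is one more tool, called after "Call:" by a JSON object that holds its "fn" and its "kwargs", one argument or row to a line. servo_tool: Moves the arm, as the interface text tells. Its arguments: {"type":"object","properties":{"increments":{"type":"array"}},"required":["increments"]}

```bash
mkdir -p pics; cat > h.py <<'E'
import numpy as np, cv2
from workcell import r, grab_frame
E
python3 - <<'E'
from h import *
s=r.get_state(); print(s)
for n in("side","top"):
    f=grab_frame(n); cv2.imwrite(f"pics/{n}0.png",f["image"][:,:,::-1]); np.savez(f"{n}0.npz",**f)
    print(n,f["mtx"].tolist(),f["cam_to_world"].round(3).tolist())
E
```

```text
{'clock': 0.0, 'joints': array([ 1.18897950e+00,  3.14245994e-01, -4.80802282e-02,  1.21022793e+00,
        2.68929727e-05,  1.57079472e+00]), 'dq': array([ 4.04418176e-04,  2.22104161e-05,  3.74233780e-04, -4.98820082e-04,
        1.72697901e-03,  2.55473563e-04]), 'joint_efforts': array([ 1.93969245e-03, -5.39591110e+01,  3.39750803e+01,  1.89945067e-02,
        3.90116134e-05,  2.86186030e-06]), 'position': array([0.22334614, 0.55627299, 0.24742209]), 'tcp_rot': array([ 1.89750029e-01,  9.81832039e-01, -8.60393992e-04, -1.79977489e-04]), 'ft_force': array([ 0.07144982, -0.07593829,  0.16003511]), 'moment': array([0.03483467, 0.04774129, 0.04983398]), 'gripper_force': 0.0, 'opening': 0.08570919645515397}
side [[544.7669833507051, 0.0, 275.0428073851659], [0.0, 544.7669833507051, 215.9612073213588], [0.0, 0.0, 1.0]] [[-0.966, -0.14, 0.216, 0.154], [-0.257, 0.476, -0.841, 1.415], [0.015, -0.868, -0.496, 1.054], [0.0, 0.0, 0.0, 1.0]]
top [[455.7719053459086, 0.0, 282.38127466018136], [0.0, 455.7719053459086, 210.52369901194263], [0.0, 0.0, 1.0]] [[-0.024, -0.991, 0.131, 0.376], [-1.0, 0.023, -0.006, -0.029], [0.003, -0.131, -0.991, 1.433], [0.0, 0.0, 0.0, 1.0]]
```

View pics/side0.png

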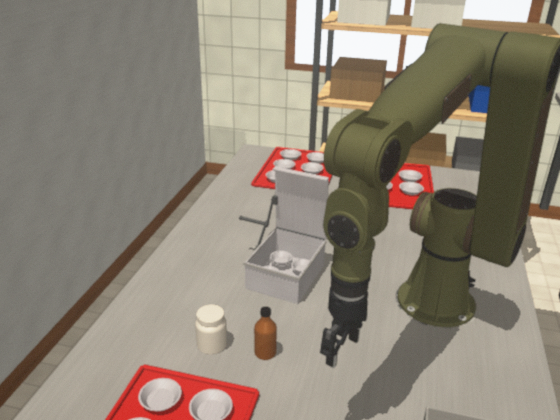

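View pics/top0.png

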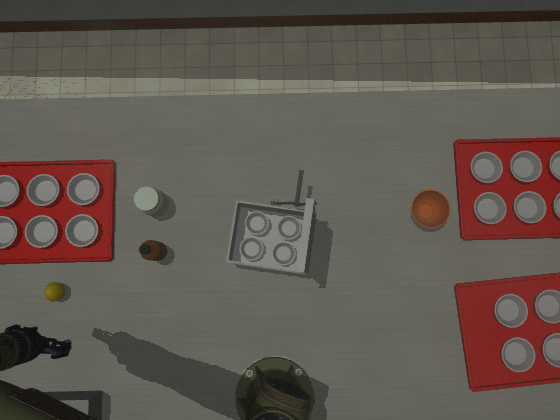

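The side view shows the bin at about (285,260) with its lid up behind it and the pin at (240,218)–(268,222). In the top view the bin spans about (228–312, 200–275), with the pin at (297,205)–(301,170). The tub is at (148,200), the bottle at (152,250) and the bowl at (431,208).

```bash
cat >> h.py <<'E'
def ray(f,u,v):
    d=f["cam_to_world"][:3,:3]@np.linalg.solve(f["mtx"],[u,v,1.]); return f["cam_to_world"][:3,3],d
def onz(f,u,v,z):
    o,d=ray(f,u,v); return o+d*(z-o[2])/d[2]
def proj(f,p):
    T=np.linalg.inv(f["cam_to_world"]); q=f["mtx"]@(T[:3,:3]@np.asarray(p)+T[:3,3]); return q[:2]/q[2]
E
python3 - <<'E'
from h import *
t=np.load("top0.npz");s=np.load("side0.npz")
a=cv2.resize(t["image"][155:290,215:345],None,fx=4.4,fy=4.4,interpolation=cv2.INTER_CUBIC)
cv2.imwrite("pics/c1.png",a[:,:,::-1])
a=cv2.resize(s["image"][160:310,225:345],None,fx=4,fy=4,interpolation=cv2.INTER_CUBIC)
cv2.imwrite("pics/c2.png",a[:,:,::-1])
for u,v,z in[(237,201,.1),(228,263,.1),(297,205,.14),(301,170,.14),(148,200,.11),(431,208,.055),(152,250,.15)]:print(u,v,onz(t,u,v,z).round(3))
E
```

```text
237 201 [0.584 0.096 0.1  ]
228 263 [0.402 0.124 0.1  ]
297 205 [ 0.562 -0.08   0.14 ]
301 170 [ 0.664 -0.094  0.14 ]
148 200 [0.591 0.356 0.11 ]
431 208 [ 0.555 -0.492  0.055]
152 250 [0.443 0.331 0.15 ]
```

View pics/c1.png

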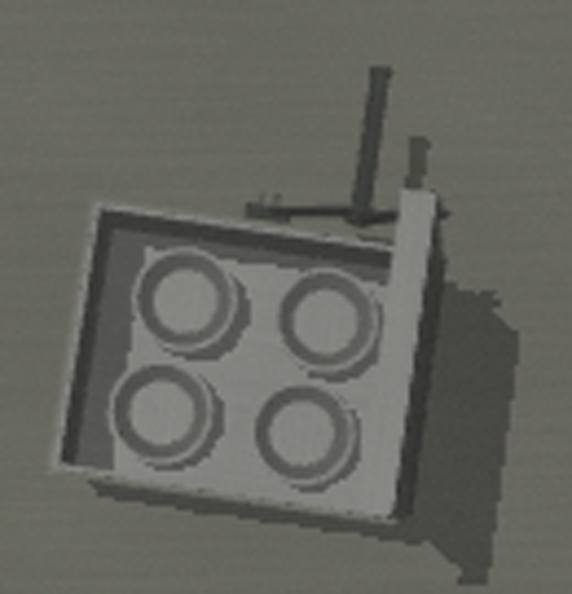

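View pics/c2.png

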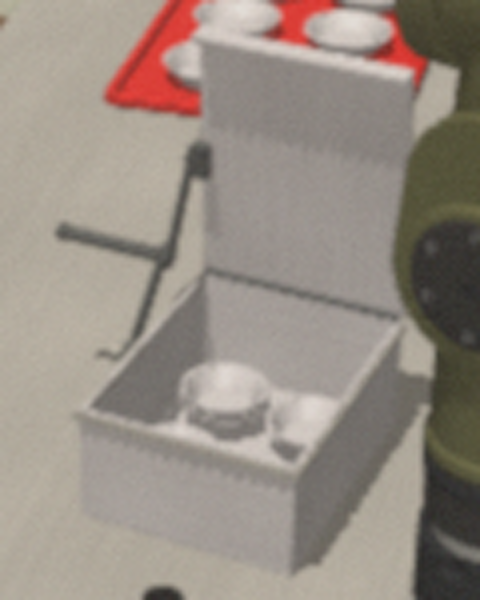

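In the top crop the bin's front corners are at about (98,205) and (58,468), and the pin runs from (362,215) to (380,67). That gives a bin yaw of about -8°. In the side crop the knee is at (165,255) and the pin's free end at (62,230). I'll push the pin forward with shut fingers from behind it, near its free end. First I'll check how much clearance the arm has over the lid.

```bash
cat >> h.py <<'E'
YAW=-0.144; C=np.array([.479,-.005,0])
X=np.array([np.cos(YAW),np.sin(YAW),0]);Y=np.array([-X[1],X[0],0])
def W(x,y,z): return C+X*x+Y*y+np.array([0,0,z])
def B(p): p=np.asarray(p)-C; return np.array([p@X,p@Y,p[2]])
from scipy.spatial.transform import Rotation as R
def inc(p,s=None):
    s=s or r.get_state(); M=R.from_quat(s["tcp_rot"]).as_matrix()
    ty=M[:,1]; e=np.arctan2(Y[1],Y[0])-np.arctan2(ty[1],ty[0])
    e=(e+np.pi/2)%np.pi-np.pi/2
    print("bin",B(s["position"]).round(4),"inc",(M.T@(np.asarray(p)-s["position"])/.3).round(3),"turn",round(-e/.5,3))
E
python3 - <<'E'
from h import *
t=np.load("top0.npz");s=np.load("side0.npz")
az=1.1888; n=np.array([-np.sin(az),np.cos(az),0])
for u,v in[(345,228),(362,160),(368,155),(335,355),(348,300)]:
    o,d=ray(s,u,v); p=o-d*(o@n)/(d@n); print(u,v,np.hypot(p[0],p[1]).round(3),p[2].round(3))
print("pin mid/end side",[ (225+np.array([62])/4,160+230/4)], proj(s,W(.2,-.062,.14)),proj(t,W(.2,-.062,.14)),proj(s,W(.106,-.062,.14)))
print("lid corner",proj(s,W(.09,-.095,.329)), "obs",225+205/4,160+30/4)
from scipy.optimize import brentq
for yy in range(-60,80,10):
    ph=np.arccos(yy/86);K=np.array([yy,80+86*np.sin(ph)])
    a=np.linspace(0,1.52,3000);D=np.hypot(-115+115*np.cos(a)-K[0],100+115*np.sin(a)-K[1])-86
    i=np.where(np.diff(np.sign(D)))[0];print(yy,K[1].round(0),"lid",(1.4835-a[i]).round(2))
inc(W(.18,-.16,.26))
E
```

```text
345 228 0.638 0.566
362 160 0.6 0.682
368 155 0.579 0.684
335 355 0.631 0.261
348 300 0.598 0.381
pin mid/end side [(array([240.5]), 217.5)] [238.46400319 216.94238906] [301.32549068 168.64770617] [263.93636483 222.83649917]
lid corner [273.09374944 167.82902362] obs 276.25 167.5
-60 142.0 lid [-0.]
-50 150.0 lid [-0.01]
-40 156.0 lid [0.02]
-30 161.0 lid [0.06]
-20 164.0 lid [0.12]
-10 165.0 lid [0.19]
0 166.0 lid [0.27]
10 165.0 lid [0.35]
20 164.0 lid [0.43]
30 161.0 lid [0.52]
40 156.0 lid [0.62]
50 150.0 lid [0.73]
60 142.0 lid [0.86]
70 130.0 lid [1.01]
bin [-0.3335  0.5188  0.2475] inc [-2.197 -1.796 -0.039] turn -0.476
```

Call:
{"fn": "servo_tool", "kwargs": {
  "increments": [
    [-0.96,-0.31,0.04,-0.476,0],
    [-0.96,-0.31,0.04,-0.476,0],
    [-0.96,-0.31,0.04,-0.476,0],
    [-0.96,-0.31,0.04,-0.476,0],
    [-0.96,-0.31,0.04,-0.476,0],
    [-0.96,-0.31,0.04,-0.476,0],
    [-0.96,-0.31,0.04,-0.476,0],
    [-0.96,-0.31,0.04,-0.476,0]
  ]
}}

```text
clock: 0.77
position: [0.4594, 0.3594, 0.2357]
tcp_rot: [0.074, 0.997, -0.001, 0.0]
ft_force: [-0.3, -0.2, -0.3]
opening: -0.0
gripper_force: 0.0
```

```bash
python3 -c "
from h import *
inc(W(.18,.2,.24));inc(W(.18,-.115,.24))"
```

```text
bin [-0.0717  0.3579  0.2357] inc [-0.841 -0.523 -0.013] turn -0.008
bin [-0.0717  0.3579  0.2357] inc [-0.845 -1.573 -0.011] turn -0.008
```

Call:
{"fn": "servo_tool", "kwargs": {
  "increments": [
    [-0.84,-0.5,0,0,0],
    [-0.84,-0.5,0,0,0],
    [-0.84,-0.5,0,0,0],
    [-0.84,-0.5,0,0,0],
    [-0.84,-0.5,0,0,0],
    [-0.84,-0.5,0,0,0],
    [-0.84,-0.5,0,0,0],
    [-0.84,-0.5,0,0,0]
  ]
}}

```text
clock: 1.43
position: [0.6884, 0.1734, 0.2345]
tcp_rot: [0.075, 0.997, -0.001, 0.001]
ft_force: [-1.8, -0.6, -1.2]
opening: -0.0001
gripper_force: 0.0
```

Call:
{"fn": "servo_tool", "kwargs": {
  "increments": [
    [0,-1,0,0,0],
    [0,-1,0,0,0],
    [0,-1,0,0,0],
    [0,-1,0,0,0],
    [0,-1,0,0,0],
    [0,-1,0,0,0],
    [0,-1,0,0,0],
    [0,-1,0,0,0]
  ]
}}

```text
clock: 2.1
position: [0.6395, -0.1237, 0.2359]
tcp_rot: [0.075, 0.997, -0.001, -0.001]
ft_force: [0.4, 0.9, 0.5]
opening: 0.0001
gripper_force: 0.0
```

```bash
python3 -c "
from h import *
inc(W(.18,-.115,.143))
f=grab_frame('side');cv2.imwrite('pics/s1.png',cv2.resize(f['image'][80:360,120:500],None,fx=2,fy=2)[:,:,::-1])"
```

```text
bin [ 0.1759 -0.0945  0.2359] inc [-0.014 -0.068  0.31 ] turn -0.01
```

View pics/s1.png

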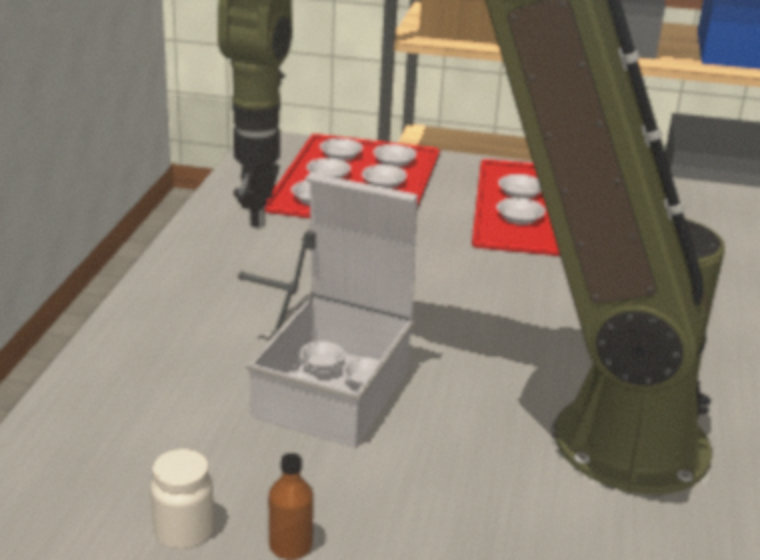

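The shut fingers hang at (255,215), beyond the lid and clear of the pin at (240–290, 275–287), and the bin hasn't moved. Next I'll back off a little and go down behind the pin.

Call:
{"fn": "servo_tool", "kwargs": {
  "increments": [
    [-0.015,-0.08,0,-0.01,0],
    [-0.015,-0.08,0,-0.01,0],
    [-0.015,-0.08,0.1,-0.01,0],
    [-0.015,-0.08,0.2,-0.01,0],
    [-0.015,-0.08,0.3,-0.01,0],
    [-0.015,-0.08,0.31,-0.01,0],
    [-0.015,-0.08,0.31,-0.01,0]
  ]
}}

```text
clock: 2.73
position: [0.6404, -0.1407, 0.1411]
tcp_rot: [0.069, 0.998, 0.001, -0.003]
ft_force: [-0.8, -0.0, 0.3]
opening: -0.0001
gripper_force: 0.0
```

```bash
python3 -c "
from h import *
inc(W(.18,-.062-.021,.143))
f=grab_frame('side');cv2.imwrite('pics/s2.png',cv2.resize(f['image'][140:300,180:340],None,fx=3.5,fy=3.5)[:,:,::-1])"
```

```text
bin [ 0.1792 -0.1111  0.1411] inc [-0.003  0.094 -0.006] turn 0.013
```

View pics/s2.png

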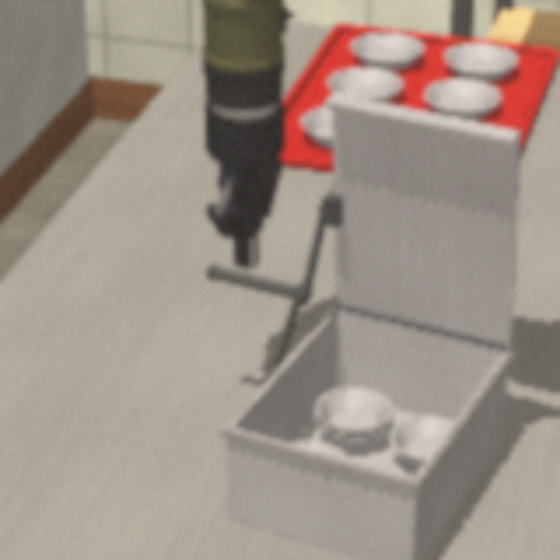

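The fingertip is at (245,262), just behind the pin, which runs from (212,272) to (300,292). I'll push it forward and slightly up.

Call:
{"fn": "servo_tool", "kwargs": {
  "increments": [
    [0,0.04,0,0,0],
    [0,0.08,0,0,0],
    [0,0.1,-0.01,0,0],
    [0,0.12,-0.03,0,0],
    [0,0.14,-0.045,0,0],
    [0,0.16,-0.06,0,0],
    [0,0.175,-0.065,0,0],
    [0,0.19,-0.07,0,0]
  ]
}}

```text
clock: 3.45
position: [0.6509, -0.0878, 0.1666]
tcp_rot: [0.07, 0.998, -0.002, 0.001]
ft_force: [-3.1, -8.8, 12.8]
opening: -0.0
gripper_force: 6.6
```

```bash
python3 -c "
from h import *
inc(W(.18,.04,.165))
f=grab_frame('side');cv2.imwrite('pics/s3.png',cv2.resize(f['image'][140:300,180:340],None,fx=3.5,fy=3.5)[:,:,::-1])"
```

```text
bin [ 0.182  -0.0572  0.1666] inc [0.005 0.324 0.004] turn 0.009
```

View pics/s3.png

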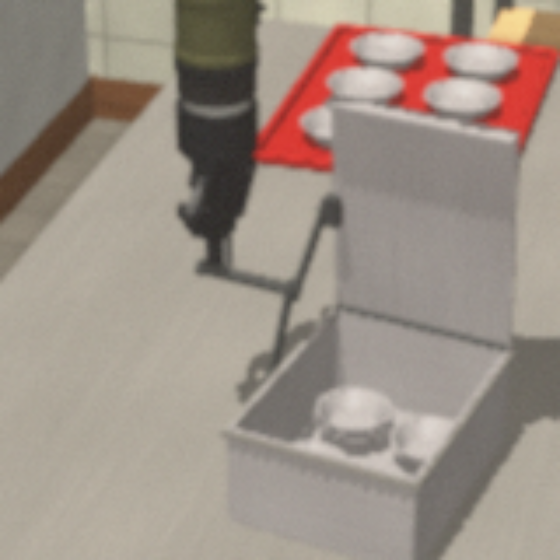

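The pin's end has moved to about (200,268) and the knee to about (290,292). The upward force suggests the tip is riding on the pin's upper back edge. I'll check against predicted arc positions.

```bash
python3 -c "
from h import *
f=grab_frame('side')
for y in (-.062,-.055,-.05,-.045,-.04,-.03):
    z=.08+np.sqrt(.086**2-y*y)
    q=lambda x:((proj(f,W(x,y,z))-[180,140])*3.5).round(0)
    print(y,round(z,3),q(.106),q(.2))
print((proj(f,B([0,0,0])*0+r.get_state()['position']+[0,0,-.017])-[180,140])*3.5, r.get_state()['ft_force'])
"
```

```text
-0.062 0.14 [294. 290.] [205. 270.]
-0.055 0.146 [291. 288.] [201. 267.]
-0.05 0.15 [289. 287.] [199. 266.]
-0.045 0.153 [286. 286.] [196. 265.]
-0.04 0.156 [284. 286.] [194. 265.]
-0.03 0.161 [280. 287.] [189. 266.]
[218.95386043 266.63363105] [-1.90035429 -6.56555305  9.3205599 ]
```

The pin appears to be about 11 mm past centre. I'll back off, go deeper behind it, and push on.

Call:
{"fn": "servo_tool", "kwargs": {
  "increments": [
    [0,-0.03,0,0,0],
    [0,-0.07,0,0,0],
    [0,-0.08,0.02,0,0],
    [0,-0.08,0.06,0,0],
    [0,-0.08,0.08,0,0],
    [0,-0.06,0.08,0,0],
    [0,-0.04,0.08,0,0],
    [0,-0.02,0.08,0,0]
  ]
}}

```text
clock: 4.22
position: [0.6491, -0.0911, 0.1399]
tcp_rot: [0.069, 0.998, 0.0, -0.0]
ft_force: [0.4, 0.1, -0.7]
opening: 0.0002
gripper_force: 0.0
```

```bash
python3 -c "
from h import *
inc(W(.18,.04,.145))
f=grab_frame('side');cv2.imwrite('pics/s4.png',cv2.resize(f['image'][140:300,180:340],None,fx=3.5,fy=3.5)[:,:,::-1])"
```

```text
bin [ 0.1807 -0.0608  0.1399] inc [ 0.     0.336 -0.017] turn 0.011
```

View pics/s4.png

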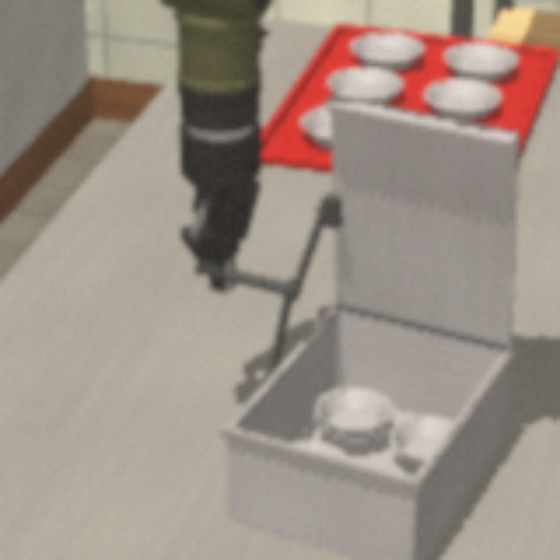

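```bash
python3 -c "
from h import *
f=grab_frame('side');g=cv2.cvtColor(f['image'],cv2.COLOR_RGB2GRAY)
print('cols 230..268')
for v in range(204,230): print(v,' '.join('%3d'%x for x in g[v,230:269]))
"
```

```text
cols 230..268
204 166 159 143 141 141 127 118  93  66  56  47  46  40  48  50  53  48  49  43  51  82 136 172 172 171 173 173 171 171 175 174 176 175 176 177 176 176 175 169
205 165 140 100 104 117 115 100  82  60  54  52  47  44  48  48  45  48  47  49  56  96 149 170 174 173 171 171 174 173 177 177 175 177 176 175 173 175 174 158
206 158 125  81  86 108 105  92  70  60  56  55  53  51  49  51  48  47  47  53  61 117 159 171 172 172 170 175 176 175 172 172 175 178 176 179 177 175 172 150
207 152 113  67  77  95  93  78  64  56  60  55  47  48  53  50  48  46  50  55  73 132 168 170 171 173 171 175 175 173 176 174 177 176 176 173 177 171 168 137
208 159 131  82  70  73  75  62  57  50  51  50  51  46  49  51  48  50  58  91 120 151 168 171 173 170 173 175 175 170 172 174 175 175 175 173 174 175 156 125
209 163 153 118  70  60  57  54  51  48  44  50  50  51  47  50  48  52  69 120 156 166 169 172 173 172 172 172 174 171 174 175 174 175 172 174 173 172 146 105
210 168 165 144  96  62  55  53  50  46  44  50  49  51  52  50  45  50  76 130 167 171 171 171 172 172 174 171 173 172 174 17
[... 2373 characters left out ...]
 168 171 168 167 168 166 143  98  75  80 106 144 167 172 170
226 168 169 167 168 174 170 171 174 171 170 170 169 171 170 172 170 172 170 171 172 171 170 171 171 169 169 167 169 171 169 144  95  81 114 148 163 170 171 169
227 170 168 169 168 172 170 170 170 172 171 171 170 171 171 172 171 168 169 172 171 167 171 170 171 168 168 167 168 170 164 134  90  87 130 167 170 172 168 172
228 170 171 172 173 169 172 169 174 173 173 171 170 170 170 171 172 170 173 170 169 168 171 171 165 170 169 170 172 169 153 122  86  99 148 169 170 171 169 171
229 171 173 173 173 173 172 171 173 175 173 171 170 170 170 173 171 172 173 169 171 169 170 172 170 169 173 170 171 170 150 113  83 111 157 170 171 172 173 172
```

The pixel values show the pin end at about (236,216), with the finger visible above and below it. So the finger is properly behind the pin, which is past centre. I'll keep pushing slowly.

Call:
{"fn": "servo_tool", "kwargs": {
  "increments": [
    [0,0.017,-0.01,0,0],
    [0,0.034,-0.015,0,0],
    [0,0.05,-0.02,0,0],
    [0,0.067,-0.025,0,0],
    [0,0.083,-0.03,0,0],
    [0,0.1,-0.03,0,0],
    [0,0.117,-0.03,0,0],
    [0,0.133,-0.03,0,0]
  ]
}}

```text
clock: 4.98
position: [0.655, -0.0521, 0.1495]
tcp_rot: [0.069, 0.998, 0.0, 0.0]
ft_force: [0.6, -4.0, 2.1]
opening: -0.0
gripper_force: 1.8
```

```bash
python3 -c "
from h import *
inc(W(.18,.04,.14))
f=grab_frame('side');g=cv2.cvtColor(f['image'],cv2.COLOR_RGB2GRAY)
cv2.imwrite('pics/s5.png',cv2.resize(f['image'][140:300,180:340],None,fx=3.5,fy=3.5)[:,:,::-1])"
```

```text
bin [ 0.181  -0.0213  0.1495] inc [0.002 0.204 0.032] turn 0.011
```

View pics/s5.png

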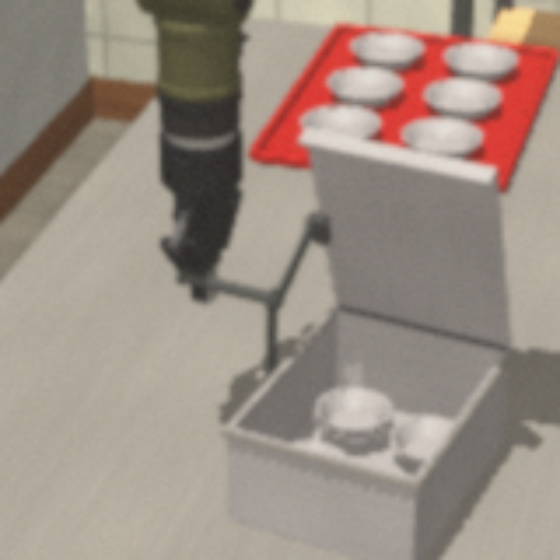

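The lid has come down to about 0.25 rad. The finger is still behind the pin, with its tip at (200,298), the knee at (272,297) and the force small. I'll continue.

Call:
{"fn": "servo_tool", "kwargs": {
  "increments": [
    [0,0.017,0,0,0],
    [0,0.034,0,0,0],
    [0,0.05,0.005,0,0],
    [0,0.067,0.01,0,0],
    [0,0.083,0.015,0,0],
    [0,0.1,0.02,0,0],
    [0,0.117,0.025,0,0],
    [0,0.13,0.03,0,0]
  ]
}}

```text
clock: 5.7
position: [0.6604, -0.0129, 0.1403]
tcp_rot: [0.069, 0.998, 0.001, 0.0]
ft_force: [0.8, -0.7, 4.0]
opening: -0.0004
gripper_force: 1.5
```

Call:
{"fn": "servo_tool", "kwargs": {
  "increments": [
    [0,0.013,0.005,0,0],
    [0,0.027,0.01,0,0],
    [0,0.04,0.015,0,0],
    [0,0.053,0.02,0,0],
    [0,0.067,0.03,0,0],
    [0,0.08,0.04,0,0],
    [0,0.08,0.04,0,0],
    [0,0.08,0.04,0,0]
  ]
}}

```text
clock: 6.37
position: [0.663, 0.0107, 0.1279]
tcp_rot: [0.069, 0.998, 0.001, -0.001]
ft_force: [0.5, 0.1, -0.5]
opening: 0.0
gripper_force: 0.0
```

```bash
cat > look.py <<'E'
from h import *
s=r.get_state(); print(s["clock"],s["ft_force"].round(1)); inc(W(.18,.04,.14))
f=grab_frame('side');g=cv2.cvtColor(f['image'],cv2.COLOR_RGB2GRAY)
for a in np.arange(0,1.6,.1):
    al=1.4835-a; P=lambda x,d:W(x,-.115+d*np.cos(al),.1+d*np.sin(al))
    print(round(a,1),[proj(f,P(x,.23)).round(0).tolist() for x in(.09,-.09)],end=';')
g0=cv2.cvtColor(np.load('side0.npz')['image'],cv2.COLOR_RGB2GRAY)
print()
# outline of the bright lid edge: rows of column 305 through the lid
print('col305 rows150..290',g[150:290:3,305].tolist())
E
python3 look.py
```

```text
6.3667 [ 0.5  0.1 -0.5]
bin [0.1798 0.042  0.1279] inc [-0.    -0.006 -0.04 ] turn 0.012
0.0 [[273.0, 168.0], [327.0, 178.0]];0.1 [[270.0, 171.0], [325.0, 182.0]];0.2 [[267.0, 176.0], [322.0, 187.0]];0.3 [[264.0, 181.0], [320.0, 192.0]];0.4 [[262.0, 186.0], [317.0, 198.0]];0.5 [[259.0, 192.0], [315.0, 204.0]];0.6 [[256.0, 199.0], [312.0, 211.0]];0.7 [[254.0, 206.0], [310.0, 218.0]];0.8 [[252.0, 213.0], [308.0, 226.0]];0.9 [[250.0, 220.0], [306.0, 233.0]];1.0 [[248.0, 228.0], [304.0, 241.0]];1.1 [[247.0, 235.0], [303.0, 249.0]];1.2 [[246.0, 243.0], [302.0, 256.0]];1.3 [[245.0, 250.0], [301.0, 264.0]];1.4 [[245.0, 256.0], [300.0, 270.0]];1.5 [[245.0, 263.0], [300.0, 277.0]];
col305 rows150..290 [140, 108, 116, 109, 130, 190, 184, 122, 202, 220, 206, 170, 102, 137, 140, 141, 116, 94, 98, 106, 157, 171, 171, 173, 170, 170, 168, 169, 154, 139, 134, 136, 136, 138, 138, 138, 135, 149, 146, 148, 138, 110, 113, 115, 115, 113, 117]
```

The force is zero, so the lid is now sinking by itself. I'll raise the tool clear and check.

Call:
{"fn": "servo_tool", "kwargs": {
  "increments": [
    [0,-0.02,-0.1,0,0],
    [0,-0.02,-0.2,0,0],
    [0,-0.02,-0.3,0,0],
    [0,-0.02,-0.4,0,0],
    [0,-0.02,-0.4,0,0],
    [0,-0.02,-0.4,0,0],
    [0,-0.02,-0.4,0,0],
    [0,-0.02,-0.4,0,0]
  ]
}}

```text
clock: 7.08
position: [0.6618, 0.0039, 0.247]
tcp_rot: [0.069, 0.998, 0.0, -0.001]
ft_force: [-0.2, 1.0, 0.1]
opening: 0.0003
gripper_force: 0.0
```

Call:
{"fn": "servo_tool", "kwargs": {
  "increments": [
    [0,0,0,0,0],
    [0,0,0,0,0],
    [0,0,0,0,0],
    [0,0,0,0,0],
    [0,0,0,0,0],
    [0,0,0,0,0],
    [0,0,0,0,0],
    [0,0,0,0,0]
  ]
}}

```text
clock: 7.75
position: [0.6626, 0.0038, 0.2483]
tcp_rot: [0.069, 0.998, 0.0, 0.0]
ft_force: [0.1, 0.2, 0.5]
opening: -0.0002
gripper_force: 0.0
```

```bash
python3 look.py | grep -v '^0.0'; python3 - <<'E'
from h import *
f=grab_frame('side')
for x in (.03,-.05):
    a,b=proj(f,W(x,.14,.1)),proj(f,W(x,-.2,.1))
    g=cv2.cvtColor(f['image'],cv2.COLOR_RGB2GRAY);print([int(g[int(q[1]),int(q[0])]) for q in (a+(b-a)*t for t in np.linspace(0,1,35))])
cv2.imwrite('pics/s6.png',cv2.resize(f['image'][140:300,180:340],None,fx=3.5,fy=3.5)[:,:,::-1])
E
```

```text
7.75 [0.1 0.2 0.5]
bin [0.1804 0.0351 0.2483] inc [0.001 0.016 0.361] turn 0.01
col305 rows150..290 [132, 107, 111, 106, 129, 184, 177, 118, 192, 212, 197, 165, 101, 131, 136, 133, 113, 87, 96, 105, 149, 166, 165, 164, 163, 161, 164, 161, 110, 190, 166, 168, 169, 168, 167, 182, 192, 189, 189, 158, 128, 109, 110, 110, 112, 113, 112]
[153, 157, 169, 190, 192, 193, 190, 168, 163, 165, 166, 166, 165, 164, 164, 165, 164, 164, 164, 163, 166, 165, 165, 164, 147, 117, 114, 122, 159, 165, 165, 164, 164, 166, 165]
[152, 154, 167, 197, 197, 199, 180, 166, 165, 169, 168, 170, 169, 171, 171, 168, 171, 173, 169, 171, 169, 169, 170, 170, 186, 168, 114, 139, 165, 165, 166, 165, 169, 167, 168]
```

View pics/s6.png

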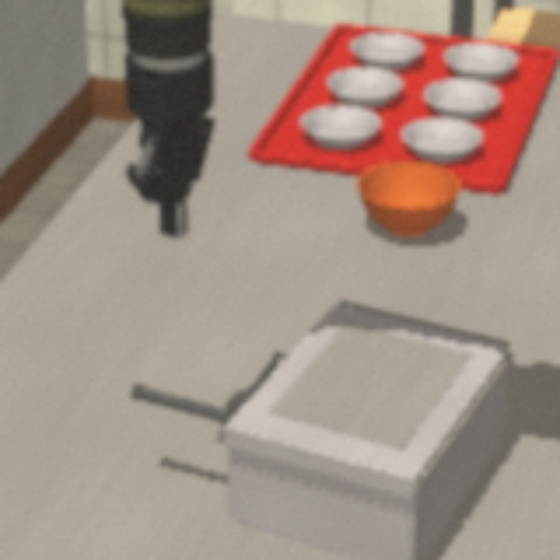

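The lid lies on the bin, with its front corner at (230,432), about where the closed position is predicted. The stay is folded, with the pin at (137–225, 390–412). I'll wait a moment and check for remaining motion.

Call:
{"fn": "servo_tool", "kwargs": {
  "increments": [
    [0,0,0,0,0],
    [0,0,0,0,0],
    [0,0,0,0,0],
    [0,0,0,0,0],
    [0,0,0,0,0],
    [0,0,0,0,0],
    [0,0,0,0,0],
    [0,0,0,0,0]
  ]
}}

```text
clock: 8.52
position: [0.6626, 0.0038, 0.2483]
tcp_rot: [0.069, 0.998, 0.0, 0.0]
ft_force: [-0.5, 0.2, -0.0]
opening: -0.0003
gripper_force: 0.0
```

```bash
python3 - <<'E'
from h import *
f=grab_frame('side')
a=cv2.imread('pics/s6.png'); b=cv2.resize(f['image'][140:300,180:340],None,fx=3.5,fy=3.5)[:,:,::-1]
d=cv2.absdiff(a,np.ascontiguousarray(b))[280:];print("diff max",d.max(),(d>25).sum())
for z in(.1,.106,.114):print(z,((proj(f,W(.09,.115,z))-[180,140])*3.5).round(0),((proj(f,W(-.09,.115,z))-[180,140])*3.5).round(0))
print("pin end",[((proj(f,W(.2,y,z))-[180,140])*3.5).round(0).tolist() for y,z in((.085,.09),(.085,.11),(.085,.1),(.075,.11))])
inc(W(0,.09,.16)); inc(W(0,.09,.106+.017))
g=cv2.cvtColor(f['image'],cv2.COLOR_RGB2GRAY)
print(g[250:300,273].tolist())
print([proj(f,W(0,.115,z)).round(1).tolist() for z in(.1,.106,0)])
E
```

```text
diff max 8 0
0.1 [228. 426.] [419. 476.]
0.106 [228. 420.] [419. 470.]
0.114 [228. 413.] [420. 462.]
pin end [[134.0, 390.0], [133.0, 371.0], [133.0, 380.0], [138.0, 366.0]]
bin [0.1804 0.0351 0.2483] inc [0.6   0.186 0.294] turn 0.01
bin [0.1804 0.0351 0.2483] inc [0.6   0.186 0.418] turn 0.01
[164, 166, 163, 166, 166, 163, 166, 166, 166, 162, 165, 162, 175, 190, 194, 196, 192, 193, 195, 194, 179, 154, 154, 156, 153, 144, 136, 134, 132, 139, 147, 151, 153, 155, 152, 152, 155, 156, 153, 154, 157, 157, 153, 156, 157, 152, 151, 159, 165, 164]
[[271.9, 268.7], [271.9, 267.0], [271.5, 295.0]]
```

The lid has stopped moving and the picture agrees with closed. I'll confirm with a light press near the front edge.

Call:
{"fn": "servo_tool", "kwargs": {
  "increments": [
    [0.1,0.05,0,0,0],
    [0.22,0.1,0,0,0],
    [0.34,0.15,0,0,0],
    [0.46,0.18,0,0,0],
    [0.58,0.186,0.1,0,0],
    [0.6,0.186,0.2,0,0],
    [0.6,0.186,0.3,0,0],
    [0.6,0.186,0.36,0,0]
  ]
}}

```text
clock: 9.23
position: [0.4896, 0.084, 0.1381]
tcp_rot: [0.069, 0.998, -0.0, -0.001]
ft_force: [-0.3, -0.3, 0.3]
opening: -0.0001
gripper_force: 0.0
```

Call:
{"fn": "servo_tool", "kwargs": {
  "increments": [
    [0,0,0.01,0,0],
    [0,0,0.02,0,0],
    [0,0,0.03,0,0],
    [0,0,0.04,0,0],
    [0,0,0.045,0,0],
    [0,0,0.05,0,0],
    [0,0,0.055,0,0],
    [0,0,0.06,0,0]
  ]
}}

```text
clock: 9.9
position: [0.4925, 0.084, 0.1229]
tcp_rot: [0.069, 0.998, 0.0, 0.0]
ft_force: [-7.4, -1.2, 23.8]
opening: -0.0002
gripper_force: 12.1
```

Contact came with the tip at z = 0.106 and a firm reaction, so the lid is fully closed. I'll lift off and hand in.

Call:
{"fn": "servo_tool", "kwargs": {
  "increments": [
    [0,0,-0.05,0,0],
    [0,0,-0.15,0,0],
    [0,0,-0.25,0,0],
    [0,0,-0.4,0,0],
    [0,0,-0.4,0,0],
    [0,0,-0.4,0,0],
    [0,0,-0.4,0,0],
    [0,0,-0.4,0,0]
  ]
}}

```text
clock: 10.57
position: [0.4911, 0.0838, 0.2409]
tcp_rot: [0.069, 0.998, -0.0, -0.001]
ft_force: [0.3, 0.3, -0.4]
opening: 0.0001
gripper_force: 0.0
```

```bash
python3 -c "
from h import *
s=r.get_state();print(s['position'],s['ft_force']);print(r.job_done())"
```

```text
[0.49111552 0.0838228  0.24087096] [ 0.30222555  0.28993828 -0.42604566]
the job is handed in; nothing more can be done
None
```

I pushed the stay past centre by its pin while the lid was up, let the lid sink shut slowly, checked it was closed with a light press, and handed the job in at about 10.6 s; I kept clear of the tub, bottle and bowl, and the hand-in returned no verdict.

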